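# Unlock the lid stay and shut the bread bin

### The arm

A 6-joint arm with a two-finger parallel gripper is mounted at the origin on a cart in front of the work surface, level with it; the furniture and walls round the work are solid. World frame = base frame: x ahead of the robot, y to its left, z up, the work surface at z = 0. Lengths are in m, angles in rad, forces in N, time in s.
With the tool pointing down it reaches from about 0.3 to 0.775 m from the base axis. Payload 14.6 kg.
Tool frame: the origin (TCP) lies at the very end of the fingers, on their centre line; the grasp point (between the pads) lies 19 mm behind it; z points along the fingers, y is the line along which they close (so a half turn about z gives the same grasp; the last joint's range is limited). The gripper opens to 94 mm and grips with 3 to 60 N. Pads are 16 mm wide; open, the fingers measure 119 mm over their backs; the gripper's body (75 mm by 177 mm) begins 78 mm behind the grasp point.
Start: joints at [-1.24, 0.3, 1.521, -0, 1.321, -0.067], TCP at [0.213, -0.507, 0.205] pointing down, gripper open.
Joint ranges: [-3.03, 3.03], [-0.79, 2.21], [0.23, 2.52], [-1.04, 4.18], [0, 3.07], [-2.55, 2.55]. Speed limits (rad/s): [2.22, 2.22, 2.57, 3.14, 3.14, 3.14].

### API

Orientations are given as [roll, pitch, yaw] about the fixed x, y, z axes, in that order (R = Rz(yaw) Ry(pitch) Rx(roll)).
In Python, from station import telemetry, cams, hand_in, nets gives the robot as it stands.
- The arm moves only by the tool move_arm, never from a script. Its argument "increments" is a list of rows, each a list of 4 numbers: the shift along the tool's x, y, z in m, then the turn about the tool's z in rad. In form: [[tx, ty, tz, roll], ...]. A call has 1 to 20 rows; each row shifts and turns the commanded pose from where the row before left it, along the tool's axes as they then stand; what a row does not reach is not made up. A row lasts 1/8 s, in which the tool goes at most 62.5 mm and 10.7 degrees, less where a joint would pass 70% of its speed; a pose out of reach is approached as far as the arm can. A call is refused whole if a number of a shift passes 0.0625 or a number of a turn 0.188, either way. A call with a gripper value outside its range is refused whole. "grip" is the opening, from 0 (shut) to 1 (fully open), set as the call begins (left out, the last holds). The fingers move at their own pace and stop on an object; "force" is the grip in N (left out, the last holds). Time passes only in rows, so rows that do not move let the fingers close. It gives the time, the measured TCP pose, the force, the opening and the grip force at its end, in the units of the state.
- telemetry.get_obs(): the state, without advancing time (a new reading comes with each control period).
- cams.camera(name): name is "scene" or "side" or "wrist"; returns the picture (480x640x3 uint8, blue, green, red); there is no depth.
- cams.camera_model(name): a dict with "intrinsics" (3x3 intrinsics, pixels), "xyz" and "attitude" of the camera in the world; the wrist camera has in their place "T_tool_cam" (4x4, takes a point from camera to tool coordinates, whose origin is the TCP and whose axes are the flange's). Camera axes: x right, y up, looking along -z (the intrinsics and any distortion apply to the point x, -y, -z); pixel columns grow to the right and rows downward; lengths in m; the calibration is good to about 2 mm. A picture is of the moment at which its call begins: read the wrist's pose just before it. camera_model takes no time and is no camera call.
- hand_in(): hands the job in; it is judged then, once.
Trained networks look in the newest picture that a camera, given by its name, has taken for a name from the list of things; names that differ only in an ending like _2 or _b are one class to them, and where a whole thing is asked for, a point or a joint stands for the part that bears it (a point fixed in the world has none). Each returns a list of dicts, best first, with "conf" (0 to 1); they miss things now and then, are a little off and sometimes report something else, mostly with a low value. They report only what shows in the picture. A call takes as long as a camera call. They do not tell look-alikes from the thing itself.
- nets.search_frame(camera, query): "extent" ([left, top, right, bottom] in pixels, round what is visible of it).
- nets.mark_of(camera, query): "centre" ([column, row] in pixels: a listed point, or the origin of a listed thing).
The state is a dict: "time_s": time; "qpos": joint angles; "joint_vel": joint speeds; "tau": joint torques, N m; "ee_pos": TCP position; "eef_rot": TCP orientation; "force": force on the tool from outside, world axes, zero at the start; "moment": the same for the moment, N m; "grip_width": finger opening in m; "grip_force": force on a finger pad.
Only numpy, scipy, OpenCV 4.12 (cv2) and the standard library are available. Lean on these libraries where they do the work, as an engineer would, in place of code of your own. Each camera call takes 0.05 s, during which the arm holds its last target. There are 200 camera calls.

### The job

The bread bin stands open, its lid propped by a folding stay that has locked at the knee. Lift the stay's knee up and forward by its red bar until it is past straight and unlocked, then lower the lid gently, without forcing or slamming it, until it is fully shut on the bin. Leave the bun in the bin and do not disturb the timer or the salt jar beside it.

Things in the scene. Friction and masses are not known exactly. Their poses are not given: they have to be found in the camera images.
- bread_bin: open aluminium bread bin, 280 x 320 x 100 mm, walls 6 mm, fixed. Origin: centre of its underside. x points to its back (hinge side, away from the robot), y to its left, where the stay is, z up. A wooden lid is hinged at its back rim and stands up; the bun lies in its right half.
- lid_hinge (a point): middle of the lid's hinge line, 135 mm behind the bin's centre and 104 mm above its underside; the line runs along the bin's y. Axes as the bin.
- bin_lid (a joint): lid angle, rad: 0 = as found, propped open, 82 degrees above level; grows as the lid comes down; 1.43 = fully shut (stop). The hinge is stiff (1 N m of friction): the unlocked lid stays at any angle where it is left and must be pushed down with a few newtons. While the stay is locked the lid cannot be pushed down.
- lid_edge (a point): middle of the lid's free edge on its underside, 278 mm from the hinge line. The lid is a wooden board 326 mm wide, 12 mm thick, 0.35 to 0.6 kg; shut, its underside is level with the hinge line and its outer face 12 mm above. A 110 mm wide lip lies at the free edge.
- stay_knee (a joint): fold of the stay's knee, rad: 0 = locked, sagging back against its stop; 0.30 = straight; above that unlocked and folding forward (0.6 with the lid still as found, 1.07 with it at 74 degrees above level, 1.37 at 66, 1.62 at 58, 3.06 shut). Moves easily.
- bar_mid (a point): middle of the knee's red round bar, 14 mm thick, 74 mm long, along the bin's y, from the stay inwards over the open bin, a 24 mm disc at its free end. It lies on the knee's axis, so a hold on it can turn. As found 71 mm in front of the hinge line and 33 mm above it, 65 mm before the lid: come in tilted, fingers down and forward, closing across it. It runs on an arc about stay_foot.
- stay_foot (a point): point on the stay's lower pivot line (along the bin's y), at the y of the bar's middle; 60 mm below and 135 mm in front of the hinge line. The lower link, from here to the bar's axis, is 113 mm long; the upper link, from there to the lid, likewise. Axes as the bin.
- bun_mid (a point): centre of a round golden bun, 97 x 105 x 54 mm, loose in the right half of the bin; stays there.
- timer_mid (a point): centre of a lime green kitchen timer, 50 x 72 x 68 mm, loose to the left of the bin; leave it.
- salt_mid (a point): centre of a small salt jar with black cap, 40 mm across, 105 mm high, loose to the right of the bin; leave it.
There are look-alikes about, which are no part of the job. What is meant by the part that bears bun_mid is not blue, and is the smaller of those in its own colour.

How it is judged:
By the outcome, as a careful person would: the job done as asked, in the order asked, and still so for the second after the job is handed in, with the robot touching nothing.
It also fails if it takes over 61 s, if anything falls off the work surface, if the arm or the gripper's body presses on something with over 40 N, if the wrist force passes 120 N, or if a joint passes its speed limit or range.

## Working session

There is one attempt and no reset: what is moved stays moved. The work goes in short steps, Python scripts to look and compute and a tool call to move; the robot and the scene stay as the last step left them, time stands still between calls to the robot, and variables do not carry over. Pictures are saved under pics/ and viewed, at most 10 in all, crops included, and the job is handed in when it is done.

Besides the shell and the picture viewer there is one more tool, called after "Emit:" in YAML: its name, and indented under it one key for each argument. move_arm: Moves the arm, as the interface text tells. Its arguments: {"type":"object","properties":{"increments":{"type":"array"},"grip":{"type":"number"},"force":{"type":"number"}},"required":["increments"]}

```bash
mkdir -p pics; ls
cat > h.py <<'E'
import numpy as np, cv2
from scipy.spatial.transform import Rotation as R
from station import telemetry, cams, hand_in, nets
def model(n):
    m=cams.camera_model(n); return m
E
python3 - <<'E'
from h import *
for c in ("scene","side"):
    im=cams.camera(c); cv2.imwrite(f"pics/{c}0.png",im)
    m=cams.camera_model(c); print(c,{k:(np.round(v,4).tolist() if not isinstance(v,str) else v) for k,v in m.items()})
    for q in ("bread_bin","lid_hinge","lid_edge","bar_mid","stay_foot","bun_mid","timer_mid","salt_mid"):
        print(q,[(np.round(d["centre"],1).tolist(),round(d["conf"],2)) for d in nets.mark_of(c,q)])
print({k:np.round(v,3).tolist() for k,v in cams.camera_model("wrist").items() })
print(telemetry.get_obs())
E
```

```text
pics
scene {'intrinsics': [[599.5632, 0.0, 306.7426], [0.0, 599.5632, 231.8994], [0.0, 0.0, 1.0]], 'xyz': [-0.5054, -1.0172, 1.024], 'attitude': [1.1009, 0.0024, -0.7661]}
bread_bin [([295.3, 293.6], 0.86)]
lid_hinge []
lid_edge [([322.8, 172.9], 0.64)]
bar_mid []
stay_foot []
bun_mid [([303.6, 293.7], 0.8), ([339.2, 357.7], 0.57), ([372.1, 318.4], 0.56)]
timer_mid []
salt_mid []
side {'intrinsics': [[472.9211, 0.0, 320.646], [0.0, 472.9211, 235.2879], [0.0, 0.0, 1.0]], 'xyz': [0.1975, 0.8079, 0.9565], 'attitude': [0.8404, 0.0172, -2.6883]}
bread_bin [([310.3, 317.8], 0.71)]
lid_hinge [([269.2, 265.4], 0.66)]
lid_edge [([269.9, 183.0], 0.8)]
bar_mid [([261.5, 293.9], 0.78)]
stay_foot [([283.3, 329.8], 0.58)]
bun_mid [([415.5, 240.7], 0.84), ([330.9, 292.8], 0.83), ([340.1, 237.7], 0.82)]
timer_mid [([309.9, 432.0], 0.83)]
salt_mid [([378.0, 214.0], 0.61)]
{'intrinsics': [[343.123, 0.0, 319.372], [0.0, 343.123, 237.698], [0.0, 0.0, 1.0]], 'T_tool_cam': [[-0.001, 0.971, 0.24, 0.07], [1.0, 0.001, -0.001, 0.0], [-0.001, 0.24, -0.971, -0.18], [0.0, 0.0, 0.0, 1.0]]}
{'time_s': 0.9, 'qpos': array([-1.23961204e+00,  2.99885648e-01,  1.52101939e+00, -1.28750014e-05,
        1.32073574e+00, -6.66238566e-02]), 'joint_vel': array([ 0.00086445,  0.00101273, -0.00081803, -0.00026547, -0.00131987,
        0.00052192]), 'tau': array([ 3.66453140e-03, -5.31651127e+01, -3.52908289e+01,  7.09846825e-02,
        2.13322631e-02, -1.34723345e-05]), 'ee_pos': array([ 0.2130423 , -0.50703317,  0.20544525]), 'eef_rot': array([-3.14154380e+00,  9.24251809e-06,  3.97811326e-01]), 'force': array([ 0.98240214,  0.78259955, -0.4521211 ]), 'moment': array([0.00522986, 0.01917297, 0.01559981]), 'grip_force': 0.0, 'grip_width': 0.09419233088348605}
```

View pics/scene0.png

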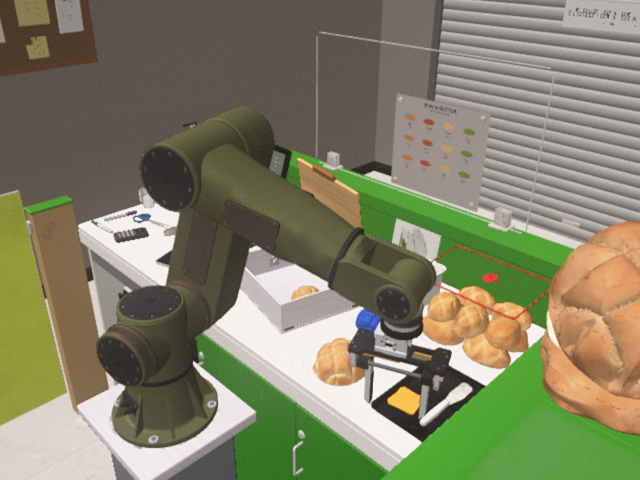

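View pics/side0.png

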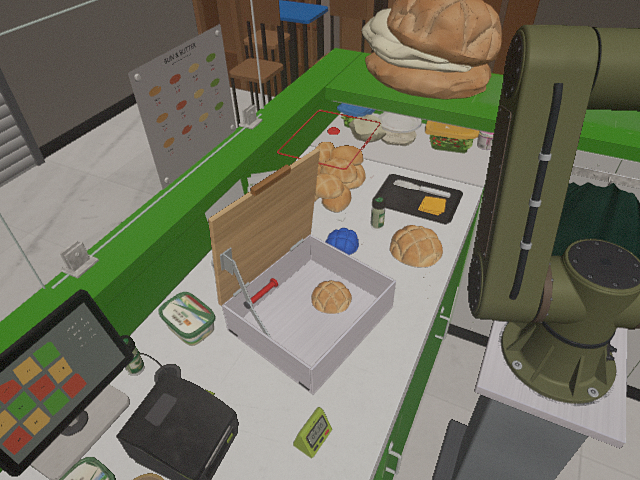

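The side view shows the open bin at about (310,310), its lid up (265,220), the red bar at (262,293) and the timer at (313,432). The salt jar is at (378,212).
Bun candidates are the one in the bin (331,296), the blue one (342,240) and the big one (416,245). The one at (331,296) fits: it is golden, smaller than the other golden one, and in the bin's right half. I'll confirm this in a crop and fit the bin pose.

```bash
cat >> h.py <<'E'
def proj(n,P):
    m=cams.camera_model(n); Rm=R.from_euler('xyz',m["attitude"]).as_matrix()
    p=(np.atleast_2d(P)-m["xyz"])@Rm; K=np.array(m["intrinsics"])
    p=p*[1,-1,-1]; q=p@K.T; return q[:,:2]/q[:,2:]
def bin2w(b,P):
    return R.from_euler('z',b[2]).apply(np.atleast_2d(P))+[b[0],b[1],0]
s82,c82=np.sin(np.radians(82)),np.cos(np.radians(82))
PTS=lambda yb:np.array([[0,0,0],[.135,0,.104],[.135-.278*c82,0,.104+.278*s82],[.064,yb,.137],[0,yb,.044],[-.14,-.16,.1],[-.14,.16,.1],[-.14,.16,0],[.14,.16,.1]])
E
cat > fit.py <<'E'
from h import *
from scipy.optimize import least_squares
side=np.array([[310.3,317.8],[269.2,265.4],[269.9,183],[261.5,293.9],[283.3,329.8],[394,286],[315,367],[313,388],[222,303]])
sc=np.array([[295.3,293.6],[322.8,172.9]])
f=lambda v:np.r_[(proj("side",bin2w(v,PTS(v[3])))-side).ravel(),(proj("scene",bin2w(v,PTS(v[3])[[0,2]]))-sc).ravel()]
s=least_squares(f,[.6,.1,0,.11],loss='soft_l1',f_scale=2); v=s.x
print(v.round(4)); print(f(v).reshape(-1,2).round(1).tolist())
im=cv2.imread("pics/side0.png")
x0,y0,k=190,140,3.0
c=cv2.resize(im[y0:y0+200,x0:x0+250],None,fx=k,fy=k,interpolation=cv2.INTER_CUBIC)
for p in proj("side",bin2w(v,PTS(v[3]))): cv2.drawMarker(c,tuple(int(t) for t in (p-[x0,y0])*k),(255,0,255),0,12,1)
cv2.imwrite("pics/crop1.png",c)
E
python3 fit.py
```

```text
[ 0.5654  0.1458 -0.2223  0.0971]
[[0.8, -0.6], [-0.5, -0.1], [0.3, -1.7], [-0.7, -1.3], [1.0, 1.5], [1.3, -7.4], [-2.5, 1.6], [0.8, 5.8], [-1.6, 1.1], [1.1, 1.5], [0.9, 2.8]]
```

View pics/crop1.png

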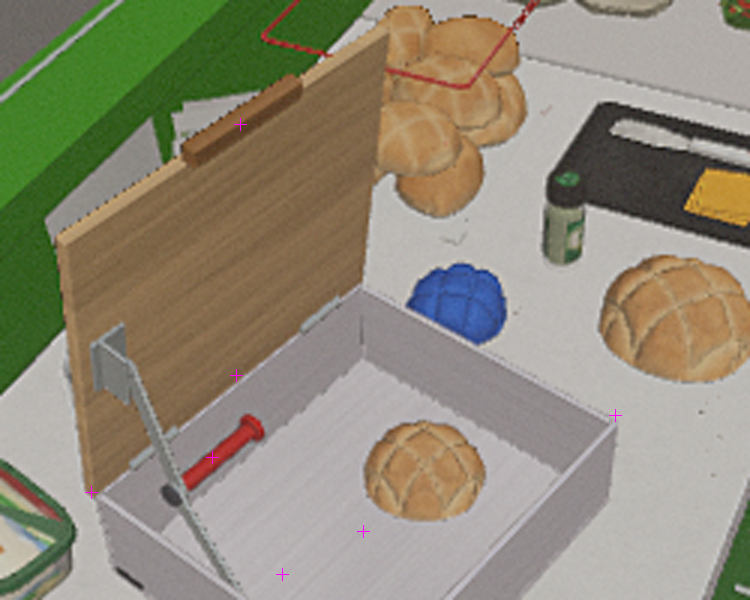

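The crop shows a golden bun in the bin, smaller than the golden one on the right, and the third is blue, so the bun is confirmed. The red bar runs from about (249,301) to (276,282). I'll refine the fit with the lid corners.

```bash
cat > fit2.py <<'E'
from h import *
from scipy.optimize import least_squares
L=lambda s:[.135-.278*c82,s*.163,.104+.278*s82]
pts=lambda v:bin2w(v,np.r_[PTS(v[3])[:6],[L(1),L(-1),[.14,.16,.1],[.14,-.16,.1],[.064,v[3]+.037,.137],[.064,v[3]-.037,.137]]])
side=np.array([[310.3,317.8],[269.2,265.4],[269.9,183],[261.5,293.2],[283.3,329.8],[395,282.3],[210.7,219.5],[319.3,150.5],[222.7,304],[310.7,237],[249.5,301],[275.5,282.5]])
sc=np.array([[295.3,293.6],[322.8,172.9]])
f=lambda v:np.r_[(proj("side",pts(v))-side).ravel(),(proj("scene",pts(v)[[0,2]])-sc).ravel()]
s=least_squares(f,[.6,.1,0,.11],loss='soft_l1',f_scale=2); v=s.x
print(v.round(4)); print(f(v).reshape(-1,2).round(1).tolist())
print("bar",bin2w(v,PTS(v[3])[3]), "foot",bin2w(v,PTS(v[3])[4]))
m=cams.camera_model("side");Rm=R.from_euler('xyz',m["attitude"]).as_matrix()
for n,uv,z in(("timer",(310,432),.034),("salt",(378,214),.05),("bun",(331,293),.03)):
    d=Rm@(np.array([1,-1,-1])*(np.linalg.inv(m["intrinsics"])@[*uv,1])); print(n,(m["xyz"]+d*(z-m["xyz"][2])/d[2]).round(3))
im=cv2.imread("pics/side0.png")
x0,y0,k=190,200,3.0
c=cv2.resize(im[y0:y0+200,x0:x0+250],None,fx=k,fy=k,interpolation=cv2.INTER_CUBIC)
P=np.r_[pts(v),bin2w(v,[[-.14,.16,.1],[-.14,.16,0],[-.14,-.16,0]])]
for p in proj("side",P): cv2.drawMarker(c,tuple(int(t) for t in (p-[x0,y0])*k),(255,0,255),0,12,1)
cv2.imwrite("pics/crop2.png",c)
E
python3 fit2.py
```

```text
[ 0.5643  0.151  -0.2527  0.091 ]
[[0.2, 1.1], [-0.0, 0.4], [0.5, -0.9], [0.1, -1.6], [1.2, 1.1], [0.8, -0.3], [-0.9, 1.4], [1.5, -0.6], [-3.2, -0.4], [-1.1, -3.4], [0.3, 0.2], [-2.5, -0.1], [-0.2, 1.0], [-0.1, 2.8]]
bar [[0.64899285 0.22309966 0.137     ]] foot [[0.58702538 0.23910069 0.044     ]]
timer [0.424 0.427 0.034]
salt [ 0.54  -0.254  0.05 ]
bun [0.543 0.074 0.03 ]
```

View pics/crop2.png

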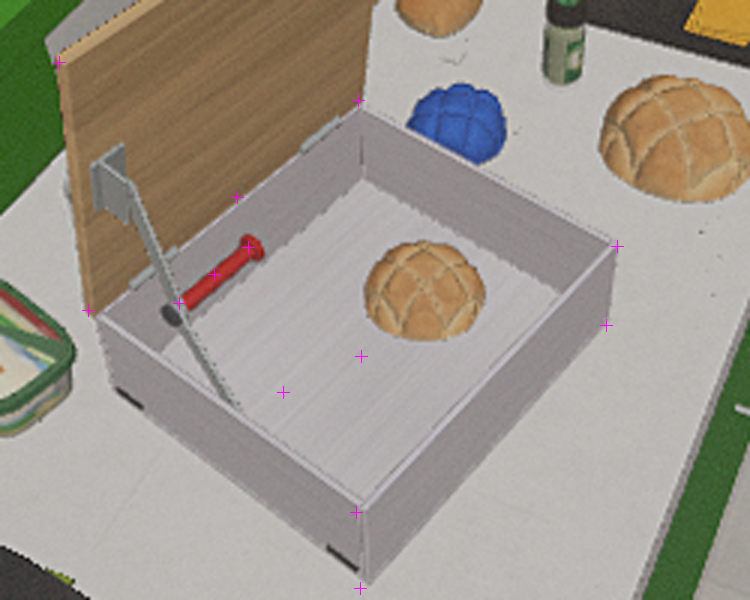

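```bash
cat > fit3.py <<'E'
from h import *
from scipy.optimize import least_squares
L=lambda s:[.135-.278*c82,s*.163,.104+.278*s82]
loc=lambda yb:np.array([[-.14,-.16,.1],[-.14,.16,.1],[-.14,.16,0],[.14,.16,.1],[-.14,-.16,0],[.14,.16,0],L(1),L(-1),[.064,yb+.037,.137],[.064,yb-.037,.137]])
side=np.array([[395,282],[313,367.7],[313,394.3],[222.3,306],[392.3,308.5],[227.3,328.3],[210.7,219.5],[319.3,150.5],[249.5,301],[275.5,282.5]])
for dz in (0,1):
  P=lambda v:bin2w(v,loc(v[3]))+[0,0,v[4]*dz]
  f=lambda v:np.r_[(proj("side",P(v))-side).ravel(),v[4]]
  s=least_squares(f,[.56,.15,-.25,.09,0],loss='soft_l1',f_scale=1); v=s.x
  print(v.round(4)); print(f(v)[:-1].reshape(-1,2).round(1).tolist())
  print("bar",P(v)[-2:].mean(0),"sc",proj("scene",bin2w(v,PTS(v[3])[[0,2]])))
E
python3 fit3.py
```

```text
[ 0.564   0.147  -0.2355  0.0927  0.    ]
[[1.0, -2.1], [-1.5, 1.7], [-0.2, 0.3], [-1.7, -2.3], [0.3, -2.3], [-0.4, 1.4], [0.8, 1.2], [1.0, -1.5], [1.2, 0.2], [-2.1, -0.3]]
bar [0.64783124 0.22211885 0.137     ] sc [[295.86354709 295.13313593]
 [323.29983813 175.90427162]]
[ 0.5662  0.1432 -0.2377  0.0921 -0.0061]
[[0.5, -1.6], [-1.8, 1.4], [-0.4, -0.1], [-1.2, -2.2], [-0.2, -1.9], [0.1, 1.3], [1.5, 2.1], [1.1, -0.2], [1.7, 0.2], [-1.7, -0.1]]
bar [0.65007455 0.21756904 0.13090511] sc [[297.21307885 295.34000527]
 [324.80330903 176.07577028]]
```

```bash
cat >> h.py <<'E'
def ray(n,uv):
    m=cams.camera_model(n);Rm=R.from_euler('xyz',m["attitude"]).as_matrix()
    d=Rm@(np.array([1,-1,-1])*(np.linalg.inv(m["intrinsics"])@[*uv,1])); return np.array(m["xyz"]),d/np.linalg.norm(d)
def tri(a,b):
    o1,d1=ray("scene",a);o2,d2=ray("side",b)
    t=np.linalg.lstsq(np.c_[d1,-d2],o2-o1,rcond=None)[0]; return (o1+t[0]*d1+o2+t[1]*d2)/2, np.linalg.norm(o1+t[0]*d1-o2-t[1]*d2)
E
python3 - <<'E'
from h import *
print(tri((333,160),(75,257)),tri((502,218),(250,117)))
o,d=ray("scene",(318,33)); p,_=tri((333,160),(75,257)); t=(p[0]-o[0])/d[0]; print(o+t*d)
o,d=ray("scene",(552,70)); p,_=tri((502,218),(250,117)); t=(p[0]-o[0])/d[0]; print(o+t*d)
o=telemetry.get_obs();print(o["time_s"])
E
```

```text
(array([0.98548932, 0.40007045, 0.26991623]), np.float64(0.0055396563740454366)) (array([ 0.98276415, -0.27902531,  0.26878492]), np.float64(0.010069413064845807))
[0.98548932 0.47870859 0.7056616 ]
[ 0.98276415 -0.34960668  0.70614286]
0.9
```

Emit:
move_arm:
  increments:
    - [0,0,-0.05,0]
    - [0,0,-0.06,0]
    - [0,0,-0.06,0]
    - [0,0,-0.06,0]

```text
time_s: 1.4
ee_pos: [0.2129, -0.5066, 0.4376]
eef_rot: [3.141, 0.0, 0.398]
force: [-0.0, -0.8, 0.5]
grip_width: 0.094
grip_force: 0.0
```

Emit:
move_arm:
  increments:
    - [0,0,-0.02,-0.188]
    - [0,0,-0.02,-0.188]
    - [0,0,-0.02,-0.188]
    - [0,0,-0.01,-0.188]
    - [0,0,0,-0.186]
    - [0.049,0.031,0,0]
    - [0.049,0.031,0,0]
    - [0.049,0.031,0,0]
    - [0.049,0.031,0,0]
    - [0.049,0.031,0,0]
    - [0.049,0.031,0,0]
    - [0.049,0.031,0,0]
    - [0.049,0.031,0,0]
    - [0.049,0.031,0,0]
    - [0,0,0,0]

```text
time_s: 3.28
ee_pos: [0.59, -0.1413, 0.5034]
eef_rot: [-3.139, -0.0, 1.338]
force: [0.0, 0.7, -1.2]
grip_width: 0.0939
grip_force: 0.0
```

Emit:
move_arm:
  increments:
    - [0,0.05,0,0]
    - [0,0.05,0,0]
    - [0,0.05,0,0]
    - [0,0.05,0,0]
    - [0,0,0,0]

```text
time_s: 3.9
ee_pos: [0.6963, -0.171, 0.4505]
eef_rot: [3.091, 0.0, 1.333]
force: [0.0, 0.2, -0.2]
grip_width: 0.0941
grip_force: 0.0
```

```bash
python3 -c "
from h import *
o=telemetry.get_obs();print(o['qpos'].round(3),o['ee_pos'].round(4),o['eef_rot'].round(3))"
```

```text
[-0.293  0.783  0.238  0.003  2.07  -0.054] [ 0.6963 -0.171   0.4505] [3.091 0.    1.333]
```

Emit:
move_arm:
  increments:
    - [0,0.04,-0.045,0]
    - [0,0.04,-0.045,0]
    - [0,0.04,-0.045,0]
    - [0,0.04,-0.045,0]
    - [0,0.04,-0.045,0]
    - [0,0.04,-0.045,0]

```text
time_s: 4.65
ee_pos: [0.6683, -0.1626, 0.5549]
eef_rot: [2.901, 0.001, 1.334]
force: [0.1, 0.2, 0.8]
grip_width: 0.0942
grip_force: 0.0
```

```bash
python3 -c "
from h import *
o=telemetry.get_obs();print(o['qpos'].round(3),o['ee_pos'].round(4),o['eef_rot'].round(3))"
```

```text
[-0.297  0.638  0.236  0.015  2.027 -0.052] [ 0.6683 -0.1626  0.5549] [2.901e+00 1.000e-03 1.334e+00]
```

Emit:
move_arm:
  increments:
    - [0,0.044,-0.044,0]
    - [0,0.044,-0.044,0]
    - [0,0.044,-0.044,0]
    - [0,0.044,-0.044,0]
    - [0,0.044,-0.044,0]
    - [0,0.044,-0.044,0]
    - [0,0.044,-0.044,0]
    - [0,0.044,-0.044,0]

```text
time_s: 5.65
ee_pos: [0.611, -0.1482, 0.6878]
eef_rot: [2.64, 0.001, 1.334]
force: [-0.3, -0.6, -0.6]
grip_width: 0.0937
grip_force: 0.0
```

```bash
python3 -c "
from h import *
o=telemetry.get_obs();print(o['qpos'].round(3),o['ee_pos'].round(4),o['eef_rot'].round(3))"
```

```text
[-0.311  0.447  0.236  0.038  1.959 -0.051] [ 0.611  -0.1482  0.6878] [2.640e+00 1.000e-03 1.334e+00]
```

Emit:
move_arm:
  increments:
    - [0,0.055,-0.03,0]
    - [0,0.055,-0.03,0]
    - [0,0.055,-0.03,0]
    - [0,0.055,-0.03,0]
    - [0,0.055,-0.03,0]
    - [0,0.055,-0.03,0]
    - [0,0.055,-0.03,0]

```text
time_s: 6.52
ee_pos: [0.6066, -0.1467, 0.7649]
eef_rot: [2.394, 0.001, 1.334]
force: [-0.3, 0.4, 0.4]
grip_width: 0.0943
grip_force: 0.0
```

```bash
python3 -c "
from h import *
o=telemetry.get_obs();print(o['qpos'].round(3),o['ee_pos'].round(4),o['eef_rot'].round(3))"
```

```text
[-0.32   0.366  0.236  0.057  1.794 -0.049] [ 0.6066 -0.1467  0.7649] [2.394e+00 1.000e-03 1.334e+00]
```

Emit:
move_arm:
  increments:
    - [0.0307,-0.0384,0.0248,0]
    - [0.0307,-0.0384,0.0248,0]
    - [0.0307,-0.0384,0.0248,0]
    - [0.0307,-0.0384,0.0248,0]
    - [0.0307,-0.0384,0.0248,0]
    - [0.0307,-0.0384,0.0248,0]
    - [0.0307,-0.0384,0.0248,0]
    - [0.0307,-0.0384,0.0248,0]
    - [0.0307,-0.0384,0.0248,0]
    - [0.0307,-0.0384,0.0248,0]
    - [0.0307,-0.0384,0.0248,0]
    - [0.0307,-0.0384,0.0248,0]
    - [0,0,0,0]
    - [0,0,0,0]
  grip: 0.6
  force: 20

```text
time_s: 8.28
ee_pos: [0.5677, 0.2232, 0.267]
eef_rot: [2.395, -0.003, 1.331]
force: [-0.2, -0.0, 0.3]
grip_width: 0.0563
grip_force: 0.0
```

```bash
cat >> h.py <<'E'
def wproj(o,P):
    m=cams.camera_model("wrist"); T=np.array(m["T_tool_cam"]); Rt=R.from_euler('xyz',o["eef_rot"]).as_matrix()
    p=(np.atleast_2d(P)-o["ee_pos"])@Rt; p=(p-T[:3,3])@T[:3,:3]; p=p*[1,-1,-1]; q=p@np.array(m["intrinsics"]).T; return q[:,:2]/q[:,2:]
def tool(o,d): return R.from_euler('xyz',o["eef_rot"]).inv().apply(d)
B=np.array([.564,.147,-.2355]); YB=.0927
E
python3 - <<'E'
from h import *
o=telemetry.get_obs();print(o['time_s'],o['qpos'].round(3),o['ee_pos'].round(4),o['eef_rot'].round(3))
im=cams.camera("wrist"); cv2.imwrite("pics/w1.raw.png",im)
for q in("bar_mid","stay_foot","lid_hinge","bun_mid"): print(q,[(np.round(d["centre"],1).tolist(),round(d["conf"],2)) for d in nets.mark_of("wrist",q)])
print([d for d in nets.search_frame("wrist","bar_mid")][:2])
P=bin2w(B,[[.064,YB,.137],[.064,YB+.037,.137],[.064,YB-.037,.137],[0,YB,.044],[.135,0,.104]])
uv=wproj(o,P);print(uv.round(1).tolist())
for p in uv: cv2.drawMarker(im,tuple(int(t) for t in p),(255,0,255),0,14,1)
cv2.imwrite("pics/w1.png",im)
E
```

```text
8.275 [ 0.522  0.134  1.749 -0.706  0.804  1.147] [0.5677 0.2232 0.267 ] [ 2.395 -0.003  1.331]
bar_mid [([288.9, 204.6], 0.81)]
stay_foot [([182.9, 203.8], 0.92)]
lid_hinge []
bun_mid [([266.2, 422.5], 0.63)]
[{'extent': [277.4, 152.4, 417.0, 249.3], 'conf': 0.78}]
[[286.2, 207.8], [285.0, 168.6], [287.2, 244.9], [181.8, 204.5], [317.9, 273.0]]
```

View pics/w1.png

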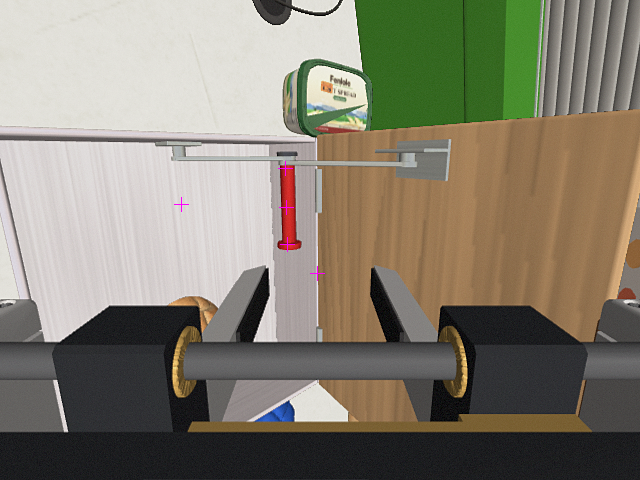

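The wrist picture shows the red bar at columns 280–298, rows 160–248, with its centre at (289,205). That is within 3 px of my estimate. The fingers straddle its line with room to the lid.

Run:
```python
from h import *
o=telemetry.get_obs(); Rt=R.from_euler('xyz',o["eef_rot"]).as_matrix()
bar=bin2w(B,[.064,YB,.137])[0]+Rt@[.003,.0027,0]
t=bar+Rt@[-.005,0,.019]
print(bar.round(4),tool(o,t-o["ee_pos"]).round(4),Rt.round(3).tolist())
```

```text
[0.6505 0.2246 0.1388] [ 0.0162 -0.0278  0.1671] [[0.238, 0.713, 0.66], [0.971, -0.177, -0.16], [0.003, 0.679, -0.734]]
```

Emit:
move_arm:
  increments:
    - [0.008,-0.014,0.03,0]
    - [0.008,-0.014,0.03,0]
    - [0,0,0.03,0]
    - [0,0,0.025,0]
    - [0,0,0.02,0]
    - [0,0,0.015,0]
    - [0,0,0,0]
    - [0,0,0,0]

```text
time_s: 9.57
ee_pos: [0.6499, 0.22, 0.1369]
eef_rot: [2.396, -0.002, 1.331]
force: [-0.3, -0.1, 0.8]
grip_width: 0.0564
grip_force: 0.0
```

Run:
```python
from h import *
o=telemetry.get_obs(); Rt=R.from_euler('xyz',o["eef_rot"]).as_matrix()
bar=np.array([.6505,.2246,.1388])
print(tool(o,bar+Rt@[-.005,0,.019]-o["ee_pos"]).round(4))
cams.camera("wrist")
print([np.round(d["centre"],1) for d in nets.mark_of("wrist","bar_mid")],wproj(o,bar).round(1),nets.search_frame("wrist","bar_mid")[:1])
```

```text
[-0.0004  0.0009  0.0173]
[array([317.9, 270.5])] [[319.4 274.3]] [{'extent': [297.8, 181.3, 617.9, 346.2], 'conf': 0.74}]
```

Emit:
move_arm:
  increments:
    - [0,0.001,0.009,0]
    - [0,0,0.008,0]
    - [0,0,0,0]

```text
time_s: 10.1
ee_pos: [0.6619, 0.2166, 0.1234]
eef_rot: [2.397, -0.001, 1.331]
force: [-1.0, -0.4, 0.5]
grip_width: 0.0567
grip_force: 0.0
```

Emit:
move_arm:
  increments:
    - [0,0,0,0]
    - [0,0,0,0]
    - [0,0,0,0]
    - [0,0,0,0]
  grip: 0
  force: 15

```text
time_s: 10.6
ee_pos: [0.6618, 0.217, 0.1245]
eef_rot: [2.396, -0.002, 1.331]
force: [0.4, -0.4, -0.1]
grip_width: 0.0199
grip_force: 0.0
```

Emit:
move_arm:
  increments:
    - [0,0,0,0]
    - [0,0,0,0]

```text
time_s: 10.85
ee_pos: [0.6609, 0.2171, 0.1234]
eef_rot: [2.398, -0.001, 1.331]
force: [-6.4, 1.8, -1.7]
grip_width: 0.0132
grip_force: 15.0
```

Run:
```python
from h import *
from scipy.optimize import brentq
o=telemetry.get_obs(); Rt=R.from_euler('xyz',o["eef_rot"]).as_matrix()
g=o["ee_pos"]-Rt@[0,0,.019]
gb=R.from_euler('z',-B[2]).apply(g-[B[0],B[1],0]); print("grasp in bin",gb.round(4))
# arc about foot in bin frame; start angle 55.5deg; deltas in tool frame
rel=np.array([.064,.093]); a0=np.arctan2(rel[1],rel[0]); r=.113
# four bar: lid anchor
foot=np.array([0,.044]);h=np.array([.135,.104]);bar=foot+rel
an=bar+.113*np.array([np.cos(a0+.3),np.sin(a0+.3)]); L=an-h
prev=rel
for d in np.radians([0,5,10,15,17.2,20,25,30,35,40]):
    p=r*np.array([np.cos(a0+d),np.sin(a0+d)])
    dw=R.from_euler('z',B[2]).apply([p[0]-prev[0],0,p[1]-prev[1]]); prev=p
    f=lambda w:np.linalg.norm(h+np.array([[np.cos(w),-np.sin(w)],[np.sin(w),np.cos(w)]])@L-foot-p)-.113
    ws=np.linspace(-.06,1.2,127)
    rts=[brentq(f,a,b) for a,b in zip(ws[:-1],ws[1:]) if f(a)*f(b)<0]
    print(np.degrees(d).round(1),p.round(4),(Rt.T@dw).round(4),np.degrees(rts).round(1))
```

```text
grasp in bin [0.065  0.0909 0.1373]
0.0 [0.0641 0.0931] [ 0.      0.0001 -0.    ] [-0.1]
5.0 [0.0557 0.0983] [-0.     -0.0026 -0.0095] [-1.4]
10.0 [0.0469 0.1028] [-0.     -0.0034 -0.0092] [-1.5]
15.0 [0.0378 0.1065] [-0.     -0.0042 -0.0089] [-0.7]
17.2 [0.0337 0.1079] [-0.     -0.0021 -0.0038] [-0.1]
20.0 [0.0284 0.1094] [-0.     -0.0029 -0.0047] [0.9]
25.0 [0.0187 0.1114] [-0.     -0.0057 -0.008 ] [3.]
30.0 [0.0089 0.1126] [-0.     -0.0064 -0.0075] [5.4]
35.0 [-0.0009  0.113 ] [-0.     -0.007  -0.0069] [8.3]
40.0 [-0.0108  0.1125] [-0.     -0.0076 -0.0063] [11.3]
```

Emit:
move_arm:
  increments:
    - [0,-0.001,-0.005,0]
    - [0,-0.0015,-0.0047,0]
    - [0,-0.0016,-0.0046,0]
    - [0,-0.0018,-0.0046,0]
    - [0,-0.002,-0.0045,0]
    - [0,-0.0022,-0.0044,0]

```text
time_s: 11.6
ee_pos: [0.6358, 0.2231, 0.1377]
eef_rot: [2.397, -0.001, 1.331]
force: [-1.3, 3.2, -14.1]
grip_width: 0.0133
grip_force: 15.0
```

Emit:
move_arm:
  increments:
    - [0,-0.0022,-0.0041,0]
    - [0,-0.0025,-0.0042,0]
    - [0,-0.0027,-0.0041,0]
    - [0,-0.0029,-0.004,0]
    - [0,-0.0031,-0.0039,0]
    - [0,-0.0033,-0.0037,0]

```text
time_s: 12.35
ee_pos: [0.6086, 0.2298, 0.1448]
eef_rot: [2.396, -0.002, 1.331]
force: [3.4, -1.6, -11.7]
grip_width: 0.0133
grip_force: 15.0
```

Run:
```python
from h import *
from scipy.optimize import brentq
o=telemetry.get_obs(); Rt=R.from_euler('xyz',o["eef_rot"]).as_matrix()
g=o["ee_pos"]-Rt@[0,0,.019]
gb=R.from_euler('z',-B[2]).apply(g-[B[0],B[1],0]); print("grasp in bin",gb.round(4))
rel=np.array([.064,.093]); a0=np.arctan2(rel[1],rel[0]); r=.113
foot=np.array([0,.044]);h=np.array([.135,.104]);bar=foot+rel
an=bar+.113*np.array([np.cos(a0+.3),np.sin(a0+.3)]); L=an-h
prev=r*np.array([np.cos(a0+np.pi/6),np.sin(a0+np.pi/6)])
for dd in range(30,80,5):
    d=np.radians(dd)
    p=r*np.array([np.cos(a0+d),np.sin(a0+d)])
    dw=R.from_euler('z',B[2]).apply([p[0]-prev[0],0,p[1]-prev[1]]); prev=p
    f=lambda w:np.linalg.norm(h+np.array([[np.cos(w),-np.sin(w)],[np.sin(w),np.cos(w)]])@L-foot-p)-.113
    ws=np.linspace(-.06,1.5,157)
    rts=[brentq(f,a,b) for a,b in zip(ws[:-1],ws[1:]) if f(a)*f(b)<0]
    print(dd,(p+foot).round(4),(Rt.T@dw).round(4),82-np.degrees(rts).round(1))
```

```text
grasp in bin [0.0111 0.091  0.1588]
30 [0.0089 0.1566] [0. 0. 0.] [76.6]
35 [-0.0009  0.157 ] [-0.     -0.007  -0.0069] [73.7]
40 [-0.0108  0.1565] [-0.     -0.0076 -0.0063] [70.7]
45 [-0.0205  0.1551] [-0.     -0.0081 -0.0056] [67.4]
50 [-0.0301  0.1529] [-0.     -0.0086 -0.0049] [63.9]
55 [-0.0395  0.1499] [-0.     -0.009  -0.0041] [60.3]
60 [-0.0486  0.146 ] [-0.     -0.0093 -0.0033] [56.6]
65 [-0.0573  0.1414] [-0.     -0.0095 -0.0025] [52.7]
70 [-0.0656  0.136 ] [-0.     -0.0097 -0.0017] [48.8]
75 [-0.0733  0.13  ] [-0.     -0.0098 -0.0008] [44.8]
```

Emit:
move_arm:
  increments:
    - [0,-0.004,-0.003,0]
    - [0,-0.004,-0.003,0]
    - [0,-0.004,-0.003,0]
    - [0,-0.004,-0.003,0]
    - [0,-0.004,-0.003,0]
    - [0,-0.004,-0.003,0]
    - [0,-0.0043,-0.0025,0]
    - [0,-0.0043,-0.0025,0]
    - [0,-0.0045,-0.002,0]
    - [0,-0.0045,-0.002,0]
    - [0,-0.0047,-0.0017,0]
    - [0,-0.0047,-0.0017,0]

```text
time_s: 13.85
ee_pos: [0.5535, 0.2436, 0.1352]
eef_rot: [2.392, -0.004, 1.33]
force: [1.9, -7.3, 5.0]
grip_width: 0.0136
grip_force: 15.0
```

Run:
```python
from h import *
o=telemetry.get_obs(); Rt=R.from_euler('xyz',o["eef_rot"]).as_matrix()
g=o["ee_pos"]-Rt@[0,0,.019]
print(R.from_euler('z',-B[2]).apply(g-[B[0],B[1],0]).round(4))
im=cams.camera("side"); cv2.imwrite("pics/s2.png",im)
```

```text
[-0.0457  0.0915  0.1491]
```

View pics/s2.png

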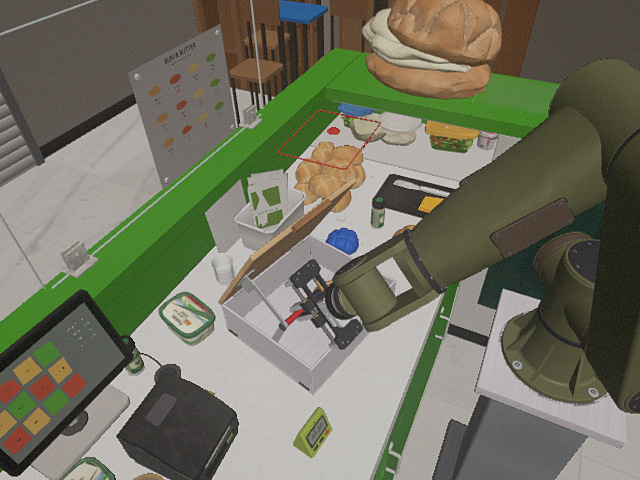

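The lid has followed the bar to about 58° and the knee is well past straight. I'll release, back out, rise, and go over to the lid's outer face.

Emit:
move_arm:
  increments:
    - [0,0,0,0]
    - [0,0,0,0]
    - [0,0,0,0]
    - [0,0,-0.01,0]
    - [0,0,-0.02,0]
    - [0,0,-0.03,0]
    - [0,0.02,-0.022,0]
    - [0,0.03,-0.033,0]
    - [0,0.03,-0.033,0]
    - [0,0.03,-0.033,0]
    - [0,0.033,-0.033,0]
    - [0,0,0,0]
  grip: 0.5

```text
time_s: 15.4
ee_pos: [0.5131, 0.2532, 0.3905]
eef_rot: [2.393, -0.007, 1.332]
force: [0.5, -0.2, -1.6]
grip_width: 0.0473
grip_force: 0.0
```

```bash
cat > st.py <<'E'
from h import *
o=telemetry.get_obs(); Rt=R.from_euler('xyz',o["eef_rot"]).as_matrix()
W=R.from_euler('z',B[2])
print(o["time_s"],"TCP bin",(W.inv().apply(o["ee_pos"]-[B[0],B[1],0])).round(4),o["force"].round(1),o["qpos"].round(2))
print("bin x,y,z in tool:",[(Rt.T@W.apply(e)).round(3).tolist() for e in np.eye(3)])
E
python3 st.py
python3 - <<'E'
from h import *
im=cams.camera("side"); print([np.round(d["centre"],1) for d in nets.mark_of("side","lid_edge")])
for t in (50,54,56,58,60,64):
    a=np.radians(t); print(t,proj("side",bin2w(B,[.135-.278*np.cos(a),0,.104+.278*np.sin(a)])).round(1))
E
```

```text
15.4 TCP bin [-0.0742  0.0914  0.3905] [ 0.5 -0.2 -1.6] [ 0.64 -0.    1.61 -0.63  1.09  1.05]
bin x,y,z in tool: [[0.004, 0.732, 0.681], [1.0, -0.007, 0.002], [0.007, 0.681, -0.732]]
[array([311.6, 219.5]), array([311.8, 318.9])]
50 [[322.9 231.1]]
54 [[317.1 223.6]]
56 [[314. 220.]]
58 [[310.9 216.4]]
60 [[307.7 213. ]]
64 [[301.2 206.2]]
```

Emit:
move_arm:
  increments:
    - [-0.045,0,0,0]
    - [-0.045,0,0,0]
    - [0,0.024,0.022,0]
    - [0,0.024,0.022,0]
    - [0,0,0,0]
    - [0,0,0.03,0]
    - [0,0,0.03,0]
    - [0,0,0.02,0]
    - [0,0,0,0]
  grip: 0

```text
time_s: 16.62
ee_pos: [0.6075, 0.1371, 0.326]
eef_rot: [2.399, -0.0, 1.331]
force: [-1.2, 0.2, 0.1]
grip_width: 0.0002
grip_force: 0.0
```

```bash
python3 st.py; python3 -c "
from h import *
cv2.imwrite('pics/s3.png',cams.camera('side'))"
```

```text
16.625 TCP bin [0.0446 0.0005 0.326 ] [-1.2  0.2  0.1] [ 0.32  0.07  1.67 -0.52  0.8   0.81]
bin x,y,z in tool: [[0.004, 0.737, 0.676], [1.0, -0.004, -0.003], [0.0, 0.676, -0.737]]
```

View pics/s3.png

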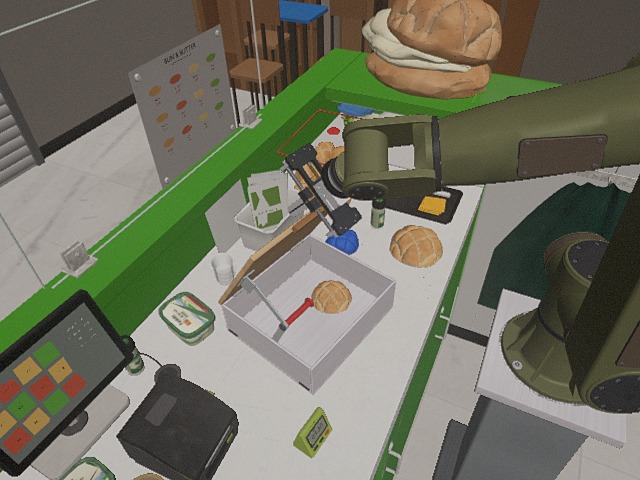

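The gripper is behind the lid's free edge (about 310,195) with the fingers closed. The bun is in place at (331,296) and the stay is folded forward. Next I'll work out the sweep.

```bash
cat > sweep.py <<'E'
from h import *
import sys
o=telemetry.get_obs(); Rt=R.from_euler('xyz',o["eef_rot"]).as_matrix(); W=R.from_euler('z',B[2])
yt=W.inv().apply(Rt[:,1]); cur=W.inv().apply(o["ee_pos"]-[B[0],B[1],0])
for t in map(float,sys.argv[1:]):
    a=np.radians(t); s=.225
    T=np.array([.135-s*np.cos(a)+.012*np.sin(a),cur[1],.104+s*np.sin(a)+.012*np.cos(a)])+.0125*yt; T[1]=cur[1]
    print(t,T.round(3),(Rt.T@W.apply(T-cur)).round(4)); cur=T
E
python3 sweep.py 57 50 43 36 29 22 16 10 6 3 0
```

```text
57.0 [0.032 0.001 0.308] [-0.0001 -0.0227  0.0058]
50.0 [0.009 0.001 0.293] [-0.0001 -0.0272 -0.0044]
43.0 [-0.012  0.001  0.275] [-0.0001 -0.0275 -0.0011]
36.0 [-0.031  0.001  0.254] [-0.0001 -0.0274  0.0023]
29.0 [-0.047  0.001  0.232] [-0.0001 -0.0269  0.0056]
22.0 [-0.06   0.001  0.208] [-0.0001 -0.026   0.0089]
16.0 [-0.069  0.001  0.186] [-0.0001 -0.0213  0.0101]
10.0 [-0.075  0.001  0.163] [-0.0001 -0.0202  0.0123]
6.0 [-0.078  0.001  0.148] [-0.     -0.0127  0.0093]
3.0 [-0.08   0.001  0.136] [-0.     -0.0091  0.0076]
0.0 [-0.081  0.001  0.124] [-0.     -0.0087  0.008 ]
```

Emit:
move_arm:
  increments:
    - [0,-0.008,0.002,0]
    - [0,-0.008,0.002,0]
    - [0,-0.007,0.002,0]
    - [0,-0.009,-0.0015,0]
    - [0,-0.009,-0.0015,0]
    - [0,-0.009,-0.0015,0]
    - [0,-0.009,0,0]
    - [0,-0.009,0,0]
    - [0,-0.009,-0.001,0]
    - [0,-0.009,0.0008,0]
    - [0,-0.009,0.0008,0]
    - [0,-0.009,0.0008,0]

```text
time_s: 18.18
ee_pos: [0.5351, 0.155, 0.2544]
eef_rot: [2.397, -0.002, 1.331]
force: [2.7, -0.9, 0.9]
grip_width: 0.0003
grip_force: 1.0
```

```bash
python3 st.py; python3 sweep.py 34 29 22 16 10 6 3 0
python3 - <<'E'
from h import *
im=cams.camera("side"); print([(np.round(d["centre"],1),d["conf"]) for d in nets.mark_of("side","lid_edge")])
for t in (30,34,38,42):
    a=np.radians(t); print(t,proj("side",bin2w(B,[.135-.278*np.cos(a),0,.104+.278*np.sin(a)])).round(1))
E
```

```text
18.175 TCP bin [-0.03    0.001   0.2544] [ 2.7 -0.9  0.9] [ 0.42  0.    1.92 -0.68  0.71  1.07]
bin x,y,z in tool: [[0.004, 0.735, 0.678], [1.0, -0.004, -0.002], [0.002, 0.678, -0.735]]
34.0 [-0.036  0.001  0.248] [-0.     -0.0083  0.0007]
29.0 [-0.047  0.001  0.232] [-0.0001 -0.0192  0.0043]
22.0 [-0.06   0.001  0.208] [-0.0001 -0.026   0.0088]
16.0 [-0.069  0.001  0.186] [-0.0001 -0.0213  0.0101]
10.0 [-0.075  0.001  0.163] [-0.0001 -0.0202  0.0122]
6.0 [-0.078  0.001  0.148] [-0.     -0.0127  0.0093]
3.0 [-0.08   0.001  0.136] [-0.     -0.0091  0.0075]
0.0 [-0.081  0.001  0.124] [-0.     -0.0087  0.008 ]
[(array([340.7, 260.2]), 0.79), (array([332.5, 292.8]), 0.47)]
30 [[346.4 269.9]]
34 [[342.6 262.1]]
38 [[338.3 254.3]]
42 [[333.6 246.5]]
```

Emit:
move_arm:
  increments:
    - [0,-0.008,0.0007,0]
    - [0,-0.0095,0.002,0]
    - [0,-0.0095,0.002,0]
    - [0,-0.0087,0.003,0]
    - [0,-0.0087,0.003,0]
    - [0,-0.0087,0.003,0]
    - [0,-0.0071,0.0034,0]
    - [0,-0.0071,0.0034,0]
    - [0,-0.0071,0.0034,0]
    - [0,-0.0067,0.004,0]
    - [0,-0.0067,0.004,0]
    - [0,-0.0067,0.004,0]

```text
time_s: 19.77
ee_pos: [0.4916, 0.1658, 0.1639]
eef_rot: [2.397, -0.002, 1.331]
force: [1.2, -0.9, 0.8]
grip_width: 0.0003
grip_force: 0.7
```

```bash
python3 st.py; python3 sweep.py 6 3 0 -1
python3 - <<'E'
from h import *
im=cams.camera("side"); cv2.imwrite("pics/s4.png",im); print([(np.round(d["centre"],1),d["conf"]) for d in nets.mark_of("side","lid_edge")])
for t in (0,4,8,12):
    a=np.radians(t); print(t,proj("side",bin2w(B,[.135-.278*np.cos(a),0,.104+.278*np.sin(a)])).round(1))
E
```

```text
19.775 TCP bin [-0.0748  0.0014  0.1639] [ 1.2 -0.9  0.8] [ 0.49  0.06  2.1  -0.94  0.6   1.43]
bin x,y,z in tool: [[0.004, 0.735, 0.678], [1.0, -0.004, -0.002], [0.002, 0.678, -0.735]]
6.0 [-0.078  0.001  0.148] [-0.     -0.0134  0.0094]
3.0 [-0.08   0.001  0.136] [-0.     -0.0091  0.0075]
0.0 [-0.081  0.001  0.124] [-0.     -0.0087  0.008 ]
-1.0 [-0.081  0.001  0.121] [-0.     -0.0028  0.0028]
[(array([356. , 304.9]), 0.93)]
0 [[358.5 320.4]]
4 [[358.5 314.8]]
8 [[358.1 308.8]]
12 [[357.2 302.3]]
```

Emit:
move_arm:
  increments:
    - [0,0.007,-0.007,0]
    - [-0.025,0,0,0]
    - [-0.025,0,0,0]
    - [0,-0.007,0.007,0]
    - [0,-0.0045,0.0033,0]
    - [0,-0.0045,0.0033,0]
    - [0,-0.0045,0.0033,0]
    - [0,-0.0045,0.0035,0]
    - [0,-0.0045,0.0037,0]

```text
time_s: 21.0
ee_pos: [0.475, 0.1186, 0.1362]
eef_rot: [2.397, -0.002, 1.331]
force: [1.8, -0.5, 1.2]
grip_width: -0.0
grip_force: 0.7
```

```bash
python3 st.py; python3 sweep.py 3 0 -1
```

```text
21.0 TCP bin [-0.08   -0.0484  0.1362] [ 1.8 -0.5  1.2] [ 0.39  0.03  2.22 -1.04  0.48  1.48]
bin x,y,z in tool: [[0.004, 0.735, 0.678], [1.0, -0.004, -0.001], [0.002, 0.678, -0.735]]
3.0 [-0.08  -0.048  0.136] [ 0.      0.0001 -0.    ]
0.0 [-0.081 -0.048  0.124] [-0.     -0.0087  0.008 ]
-1.0 [-0.081 -0.048  0.121] [-0.     -0.0028  0.0028]
```

Emit:
move_arm:
  increments:
    - [0,0.008,-0.008,0]
    - [-0.02,0.02,0.015,0]
    - [-0.02,0.02,0.015,0]
    - [0,0,0,0]

```text
time_s: 21.5
ee_pos: [0.5148, 0.0664, 0.1526]
eef_rot: [2.397, -0.002, 1.329]
force: [-0.2, 0.9, 0.3]
grip_width: 0.0006
grip_force: 0.0
```

```bash
python3 st.py; cp pics/s4.png /tmp
python3 - <<'E'
from h import *
im=cams.camera("side"); cv2.imwrite("pics/s5.png",im)
E
```

```text
21.5 TCP bin [-0.029  -0.0899  0.1526] [-0.2  0.9  0.3] [ 0.21  0.03  2.16 -0.88  0.39  1.19]
bin x,y,z in tool: [[0.007, 0.735, 0.678], [1.0, -0.006, -0.003], [0.002, 0.678, -0.735]]
```

View pics/s5.png

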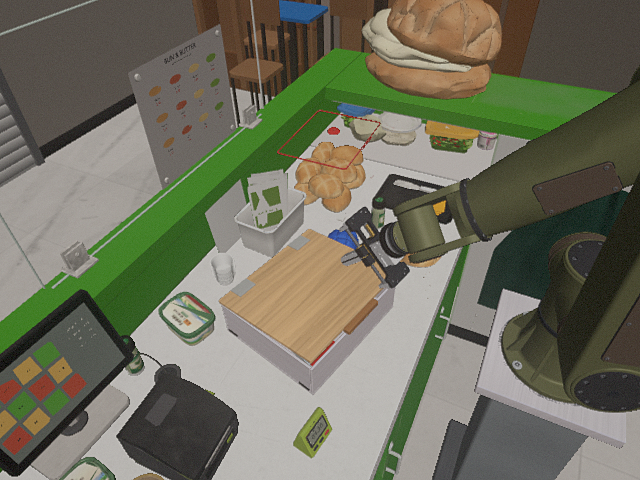

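The lid is nearly shut, about 3° open, with its front edge at (350,315). I'll press it down gently for the rest.

Emit:
move_arm:
  increments:
    - [0,-0.0034,0.0037,0]
    - [0,-0.0034,0.0037,0]
    - [0,-0.0034,0.0037,0]
    - [0,-0.0027,0.0029,0]
    - [0,-0.0027,0.0029,0]
    - [0,-0.002,0.0022,0]
    - [0,-0.0013,0.0015,0]

```text
time_s: 22.42
ee_pos: [0.5145, 0.0676, 0.1258]
eef_rot: [2.398, -0.002, 1.332]
force: [-1.2, 0.7, 3.3]
grip_width: 0.0007
grip_force: 1.0
```

```bash
python3 st.py
```

```text
22.425 TCP bin [-0.0296 -0.0888  0.1258] [-1.2  0.7  3.3] [ 0.21  0.08  2.18 -1.04  0.35  1.36]
bin x,y,z in tool: [[0.004, 0.736, 0.677], [1.0, -0.004, -0.001], [0.002, 0.677, -0.736]]
```

Emit:
move_arm:
  increments:
    - [0,0.008,-0.009,0]
    - [-0.02,0.018,0.017,0]
    - [-0.02,0.018,0.017,0]
    - [0,-0.0034,0.0037,0]
    - [0,-0.0034,0.0037,0]
    - [0,-0.0014,0.0015,0]
    - [0,-0.0014,0.0015,0]

```text
time_s: 23.3
ee_pos: [0.5529, 0.017, 0.1231]
eef_rot: [2.398, -0.002, 1.332]
force: [-1.9, 1.1, 2.2]
grip_width: 0.0008
grip_force: 1.3
```

```bash
python3 st.py
```

```text
23.3 TCP bin [ 0.0196 -0.129   0.1231] [-1.9  1.1  2.2] [ 0.06  0.14  2.12 -0.93  0.25  1.14]
bin x,y,z in tool: [[0.004, 0.736, 0.677], [1.0, -0.004, -0.001], [0.002, 0.677, -0.736]]
```

Emit:
move_arm:
  increments:
    - [0,-0.0007,0.0007,0]
    - [0,-0.0007,0.0007,0]
    - [0,-0.0007,0.0007,0]
    - [0,-0.0007,0.0007,0]

```text
time_s: 23.8
ee_pos: [0.5527, 0.0171, 0.1191]
eef_rot: [2.398, -0.002, 1.331]
force: [-1.7, 1.2, 2.4]
grip_width: 0.0002
grip_force: 1.5
```

```bash
python3 st.py
python3 - <<'E'
from h import *
im=cams.camera("side"); cv2.imwrite("pics/s6.png",im[260:420,200:420])
print([(np.round(d["centre"],1),d["conf"]) for d in nets.mark_of("side","lid_edge")])
for t in (0,1,2,3): a=np.radians(t); print(t,proj("side",bin2w(B,[.135-.278*np.cos(a),0,.104+.278*np.sin(a)])).round(1))
cv2.imwrite("pics/s6.png",cv2.resize(im[260:420,210:410],None,fx=3.7,fy=3.7,interpolation=cv2.INTER_CUBIC))
E
```

```text
23.8 TCP bin [ 0.0193 -0.1289  0.1191] [-1.7  1.2  2.4] [ 0.06  0.15  2.13 -0.96  0.25  1.18]
bin x,y,z in tool: [[0.004, 0.736, 0.677], [1.0, -0.004, -0.001], [0.002, 0.677, -0.736]]
[(array([360.9, 318.5]), 0.65)]
0 [[358.5 320.4]]
1 [[358.5 319. ]]
2 [[358.6 317.6]]
3 [[358.6 316.2]]
```

View pics/s6.png

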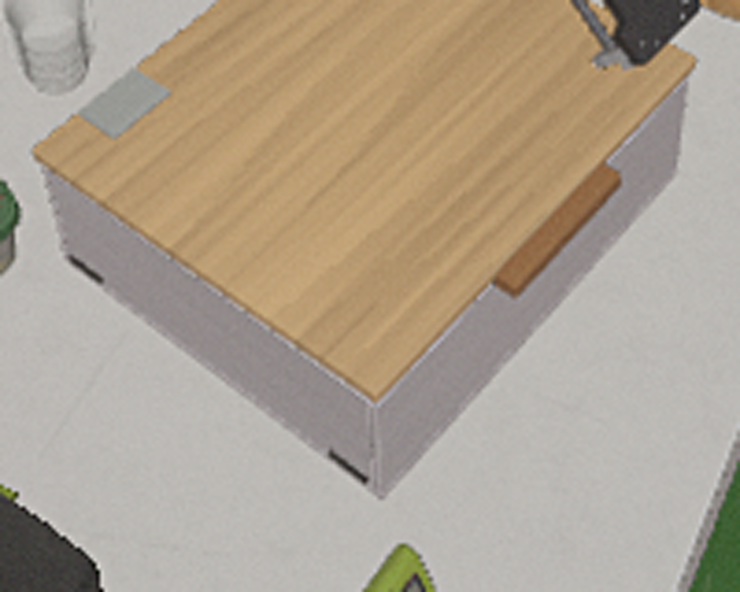

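The crop shows the lid nearly level, with at most a thin gap at its front left corner (375,398 in the crop). The force is still low, so it hasn't reached the stop. I'll press on.

Emit:
move_arm:
  increments:
    - [0,-0.0007,0.0007,0]
    - [0,-0.0007,0.0007,0]
    - [0,-0.0007,0.0007,0]

```text
time_s: 24.28
ee_pos: [0.5531, 0.0171, 0.1177]
eef_rot: [2.395, -0.002, 1.331]
force: [-22.0, 2.1, 28.5]
grip_width: 0.0004
grip_force: 14.4
```

```bash
python3 st.py
```

```text
24.275 TCP bin [ 0.0197 -0.1288  0.1177] [-22.    2.1  28.5] [ 0.06  0.16  2.13 -0.99  0.24  1.21]
bin x,y,z in tool: [[0.004, 0.734, 0.679], [1.0, -0.004, -0.001], [0.002, 0.679, -0.734]]
```

The force jumped to about 28 N, so the lid is at its stop. Now I'll back off.

Emit:
move_arm:
  increments:
    - [0,0.0007,-0.0008,0]
    - [0,0.0015,-0.0016,0]
    - [0,0.007,-0.008,0]
    - [0,0.02,-0.022,0]
    - [0,0.03,-0.033,0]
    - [0,0.035,-0.038,0]
    - [0,0.035,-0.038,0]
    - [0,0,0,0]
    - [0,0,0,0]

```text
time_s: 25.4
ee_pos: [0.5516, 0.0168, 0.3065]
eef_rot: [2.4, -0.002, 1.331]
force: [-0.5, -0.6, 0.1]
grip_width: 0.0005
grip_force: 0.0
```

```bash
python3 st.py
python3 - <<'E'
from h import *
im=cams.camera("side")
print([(np.round(d["centre"],1),d["conf"]) for q in("lid_edge","timer_mid","salt_mid") for d in nets.mark_of("side",q)])
a=cv2.resize(im[230:420,200:410],None,fx=2.85,fy=2.85,interpolation=cv2.INTER_CUBIC)
cv2.imwrite("pics/f.png",a)
E
```

```text
25.4 TCP bin [ 0.0183 -0.1295  0.3065] [-0.5 -0.6  0.1] [ 0.06 -0.12  1.91 -0.33  0.66  0.49]
bin x,y,z in tool: [[0.004, 0.737, 0.676], [1.0, -0.004, -0.002], [0.002, 0.676, -0.737]]
[(array([357.8, 323.3]), 0.73), (array([310.8, 427.9]), 0.62), (array([376. , 212.6]), 0.55)]
```

View pics/f.png

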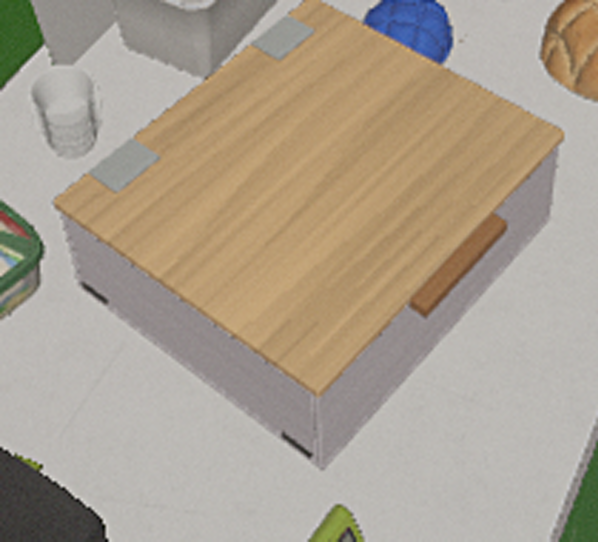

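The picture shows the lid lying flat and flush on the bin, with its front left corner at (318,392) in the crop. The timer and salt jar read within a few pixels of where they started, and the arm is clear.

```bash
python3 -c "
from h import *
print(hand_in())"
```

```text
the job is handed in; nothing more can be done
None
```

I unlocked the stay by its red bar and lowered the lid gently until it met its stop flush on the bin, using about 25 of the 61 s. The timer and salt jar look undisturbed, the bun was still in the bin when last seen before the lid closed, and the job is handed in with no verdict shown.

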